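# Clear the setting gauge and hold a float down in the sprung tacking cradle

## Robot

A 7-joint arm with a two-finger parallel gripper is mounted at the origin on the work surface. World frame = base frame: x ahead of the robot, y to its left, z up, the work surface at z = 0. Lengths are in m, angles in degrees, forces in N, time in s.
With the tool pointing down it reaches from about 0.425 to 1.025 m from the base axis. Payload 3.6 kg.
Tool frame: the origin (TCP) lies midway between the tips of the shut fingers; the grasp point (between the pads) lies 19 mm behind it; x points along the fingers, z is the direction in which the jaws open and shut, and the axes are right-handed (so a half turn about x gives the same grasp; the last joint's range is limited). The gripper opens to 85 mm and grips with 20 to 120 N. Pads are 22 mm wide; open, the fingers measure 114 mm over their backs; the gripper's body (76 mm by 85 mm) begins 54 mm behind the grasp point. The pads swing forward as they close: fully open they stand 13 mm farther back than shut.
Start: joints at [70.904, 33.873, 2.773, 92.16, -1.908, 54.013, -1.931], TCP at [0.172, -0.704, 0.231] pointing down, gripper open.
Joint ranges: [-153.93, 153.93], [-27.13, 128.08], [-72.61, 78.16], [10.71, 143.7], [-87.88, 267.88], [4.46, 118.87], [-176.78, 176.78]. Speed limits (degrees/s): [147.25, 147.25, 180, 180, 180, 180, 180].

## Interface

Orientations are given as a 3x3 rotation matrix whose columns are the frame's x, y, z axes.
In Python, from rig import * gives the robot as it stands.
- The arm moves only by the tool jog_arm, never from a script. Its argument "increments" is one flat list of numbers, 7 for each row, row after row: the finger opening in cm, from 0 to 8.54, then the shift along the world's x, y, z in cm, then the turn, a rotation vector about the world's x, y, z in degrees. A call has 1 to 5 rows; each row shifts and turns the commanded pose from where the row before left it; what a row does not reach is not made up. A row lasts 1/12 s, in which the tool goes at most 41.7 mm and 7.16 degrees, less where a joint would pass 70% of its speed; a pose out of reach is approached as far as the arm can. A call with a gripper value outside its range is refused whole. The fingers move at their own pace and stop on an object; the grip force is fixed at half the most. Time passes only in rows, so rows that do not move let the fingers close. It gives the time, the measured TCP pose, the force and the opening at its end, in the units of the state.
- sense(): the state, without advancing time (a new reading comes with each control period).
- snapshot(name): name is "scene" or "top" or "wrist"; returns a dict with "frame" (400x640x3 uint8, red, green, blue), "fovy" (degrees; the focal length in pixels is half the picture's height over the tangent of half this angle, whatever the lens; pixels are square), "cx", "cy" (the principal point, pixels), "cam_to_world" (4x4, takes a point from camera to world coordinates); the wrist camera has in their place "mount" (4x4, takes a point from camera to tool coordinates, whose origin is the TCP and whose axes are the tool frame's). Camera axes: x right, y down, z forward; pixel columns grow to the right and rows downward; lengths in m; the calibration is good to about 2 mm. A picture is of the moment at which its call begins: read the wrist's pose just before it. There is no depth.
- finish_job(): hands the job in, once; it reports no verdict.
The state is a dict: "t": time; "joints": joint angles; "qvel": joint speeds; "joint_torque": joint torques, N m; "eef_pos": TCP position; "tool_rot": TCP orientation; "wrist_force": force on the tool from outside, world axes, zero at the start; "moment": the same for the moment, N m; "gripper_width": finger opening in m.
Only numpy, scipy, OpenCV 4.12 (cv2) and the standard library are available. Lean on these libraries where they do the work, as an engineer would, in place of code of your own. Each camera call takes 0.05 s, during which the arm holds its last target. There are 200 camera calls.

## Task

The flat setting gauge is still standing in the slots of the tacking fixture, across its sprung ring: draw it straight up out of the slots and leave it in the shallow steel tray. Then take the ball float out of its collar, set it neck up in the ring, press it down until the ring is practically at the bottom of its travel, and finish while still holding it pressed down there, upright and still, ready to be tack-welded. Leave the two flanged pipe stubs and the spanner where they are.

Things in the scene. Friction and masses are not known exactly. Their poses are not given: they have to be found in the camera images.
- fixture: Fixed steel fixture; origin at the centre of its underside on the table, z up. Base 110 (x) by 160 (y) by 12 mm; the sprung ring is on its z axis. At y = +-62 mm two posts, 30 by 24 mm, tops 94 mm above the table, each with a vertical slot 7 mm wide in x, 30 mm deep, open at the top and towards the ring; slot floors 64 mm above the table.
- ring_top (a point): Centre of the upper face of the sprung ring (plain steel ring, 56 mm inside diameter, 84 mm outside, 10 mm thick), on the fixture's axis. The ring's top is 60 mm above the table at rest and 40 mm when fully pressed. z up; moves with the ring.
- ring (a joint): How far the sprung ring is pressed down, in m: 0 at rest (up), 0.020 at its bottom stop. Springs push it up: about 7 N net when it starts to move, about 15 N at the bottom, so the float's weight alone does not press it and it springs back when let go.
- gauge: Flat aluminium plate, 5 mm thick (its x) by 130 mm long (its y) by 70 mm high (its z), about 0.14 kg; origin at its centre. It starts upright with its ends in the two slots and its lower edge on the slot floors, its upper edge 134 mm above the table; 1 mm play on each face.
- float: Steel ball, 72 mm diameter, with a straight pipe neck of 28 mm diameter on top; origin at the ball's centre, z along the neck. The neck's top is 85 mm from the ball's centre. About 0.35 kg. Stands neck up in the collar, ball centre about 58 mm above the table; seated in the ring its centre is about 22.5 mm above the ring's top face.
- collar: Fixed dark steel pipe collar the float waits in, 74 mm outside and 56 mm inside diameter, 35 mm high; origin at the centre of its underside. The collar and the tray may swap sides.
- tray: Fixed shallow dark sheet-steel tray, 190 (x) by 220 (y) mm outside, 28 mm high, 3 mm walls and about 3 mm floor; origin at the centre of its underside.
- stub_a: Flanged steel pipe stub, 52 mm high, 54 mm flange on top; origin at the centre of its underside. Bystander.
- stub_b: Second flanged steel pipe stub, same size. Bystander.
- spanner: Steel spanner 150 mm long lying on the table. Bystander.
Mind the look-alikes: they are no part of the job. Leave any pink look-alike of the float alone.

How it is judged:
By the outcome, as a careful person would: the job done as asked, in the order asked, and still so for the second after the job is handed in, while the arm keeps its last pose, push and grip.
It also fails if it takes over 64 s, if anything falls off the work surface, if the arm or the gripper's body presses on something with over 40 N, if the wrist force passes 120 N, or if a joint passes its speed limit or range.

## Working session

There is one attempt and no reset: what is moved stays moved. The work goes in short steps, Python scripts to look and compute and a tool call to move; the robot and the scene stay as the last step left them, time stands still between calls to the robot, and variables do not carry over. Pictures are saved under pics/ and viewed, about 8 in all and at most 12, crops included, and the job is handed in when it is done.

Besides the shell and the picture viewer there is one more tool, called after ">>>" in YAML: its name, and indented under it one key for each argument. jog_arm: Moves the arm, as the interface text tells. Its arguments: {"type":"object","properties":{"increments":{"type":"array","items":{"type":"number"}}},"required":["increments"]}

```bash
mkdir -p pics; cat > h.py <<'E'
from rig import *
import numpy as np, cv2
def save(s,n,crop=None,scale=1):
    f=s["frame"][:,:,::-1]
    if crop: x0,y0,x1,y1=crop; f=f[y0:y1,x0:x1]
    if scale!=1: f=cv2.resize(f,None,fx=scale,fy=scale,interpolation=cv2.INTER_CUBIC)
    cv2.imwrite("pics/"+n,f)
def T(s,st=None):
    if "cam_to_world" in s: return np.array(s["cam_to_world"])
    W=np.eye(4);W[:3,:3]=np.array(st["tool_rot"]);W[:3,3]=st["eef_pos"]
    return W@np.array(s["mount"])
def foc(s): return 200/np.tan(np.radians(s["fovy"])/2)
def px2w(s,M,u,v,z):
    d=M[:3,:3]@np.array([(u-s["cx"])/foc(s),(v-s["cy"])/foc(s),1]);o=M[:3,3]
    return o+d*(z-o[2])/d[2]
def w2px(s,M,p):
    c=np.linalg.inv(M)@np.append(p,1);return c[:2]/c[2]*foc(s)+[s["cx"],s["cy"]]
E
python3 - <<'E'
from h import *
a=snapshot("scene");b=snapshot("top")
save(a,"s1.png");save(b,"t1.png")
for s in(a,b):print(s["fovy"],s["cx"],s["cy"],np.round(s["cam_to_world"],3).tolist())
st=sense();print(st["t"],st["eef_pos"],np.round(st["tool_rot"],3).tolist(),st["gripper_width"])
E
```

```text
44.87415662950097 317.08378748919534 202.57216123647035 [[-0.809, 0.501, -0.308, 0.927], [0.588, 0.699, -0.408, 0.475], [0.011, -0.511, -0.86, 1.118], [0.0, 0.0, 0.0, 1.0]]
51.44222909109334 323.82155463512845 193.73158220784865 [[0.018, -0.993, 0.116, 0.456], [-1.0, -0.018, 0.006, 0.004], [-0.004, -0.116, -0.993, 1.013], [0.0, 0.0, 0.0, 1.0]]
0.1 [ 0.17202848 -0.70351952  0.23023794] [[-0.001, 0.971, 0.238], [0.002, 0.238, -0.971], [-1.0, -0.0, -0.002]] 0.08535352309938403
```

View pics/t1.png

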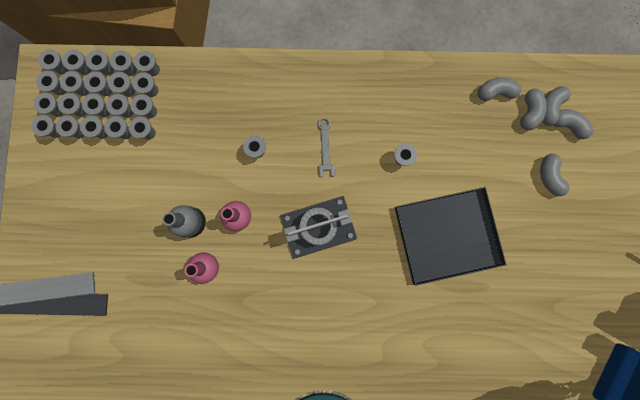

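View pics/s1.png

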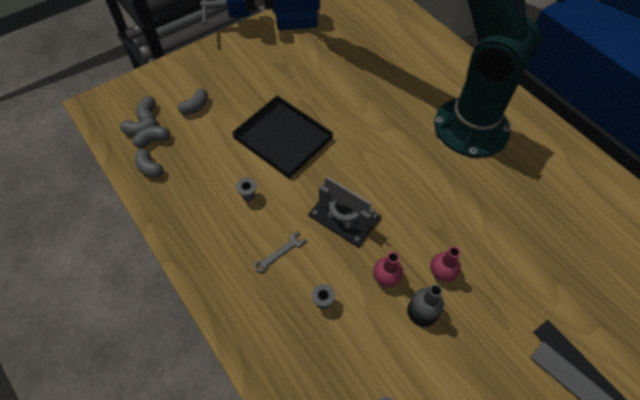

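The float candidates in the top view are the grey one in its collar (184,221) and two pink look-alikes (236,215) and (202,268). I choose the grey one. The gauge is the bright strip across the fixture at (318,226), and the tray is at (450,236). I'll check the choice in one close crop.

```bash
python3 - <<'E'
from h import *
s=snapshot("top");save(s,"t2.png",(150,180,370,290),3.6)
E
```

```text
(no output)
```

View pics/t2.png

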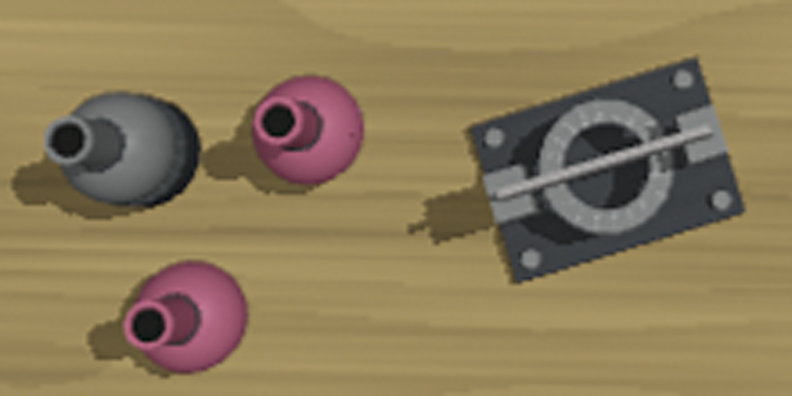

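The crop shows the grey float in its dark collar (neck top at crop (69,140)), pink ones at (308,128) and (190,318). The gauge's top edge runs (497,193) to (712,130), and the base corners are (470,128), (697,57), (744,211), (515,283).

```bash
python3 - <<'E'
from h import *
s=snapshot("top");M=T(s)
c=lambda u,v:(150+u/3.6,180+v/3.6)
def P(n,u,v,z): p=px2w(s,M,u,v,z);print(n,p.round(4));return p
g=[P("g",*c(*q),.134) for q in((497,193),(712,130))]
d=g[0]-g[1];print("gauge mid",(g[0]+g[1])/2,np.linalg.norm(d),np.degrees(np.arctan2(d[1],d[0])))
b=[P("b",*c(*q),.012) for q in((470,128),(697,57),(744,211),(515,283))]
print("fix",np.mean(b,0),[np.linalg.norm(b[i]-b[i-1]).round(3) for i in range(4)],"ang",[np.degrees(np.arctan2(*(x)[[1,0]])) for x in(b[0]-b[1],b[3]-b[2])])
P("neck",*c(69,140),.143);P("ball",*c(127,148),.058)
P("pinkneck1",*c(279,120),.12);P("pinkneck2",*c(150,325),.12)
t=[P("t",*q,.028) for q in((396,207),(485,188),(505,264),(414,284))];print("tray",np.mean(t,0))
P("stub",254,146,.052);P("stub",405,154,.052)
E
```

```text
g [0.4729 0.083  0.134 ]
g [ 0.5121 -0.0424  0.134 ]
gauge mid [0.49247924 0.02028419 0.134     ] 0.1313938605355866 107.33761370785138
b [0.5183 0.1133 0.012 ]
b [ 0.5688 -0.0382  0.012 ]
b [ 0.4663 -0.0708  0.012 ]
b [0.4161 0.0804 0.012 ]
fix [0.49236073 0.02115536 0.012     ] [np.float64(0.107), np.float64(0.16), np.float64(0.108), np.float64(0.159)] ang [np.float64(108.45993466829536), np.float64(108.35274117211664)]
neck [0.499  0.3324 0.143 ]
ball [0.4987 0.3271 0.058 ]
pinkneck1 [0.5143 0.216  0.12  ]
pinkneck2 [0.3921 0.2866 0.12  ]
t [ 0.5425 -0.1624  0.028 ]
t [ 0.5918 -0.3749  0.028 ]
t [ 0.4133 -0.4168  0.028 ]
t [ 0.3635 -0.2039  0.028 ]
tray [ 0.47779299 -0.2894882   0.028     ]
stub [0.6791 0.1766 0.052 ]
stub [ 0.666  -0.1798  0.052 ]
```

Everything is located: fixture yaw is about 18°, the gauge is at (0.492, 0.021), the tray at (0.478, -0.289) and the float at (0.499, 0.33). Next I move above the gauge with the jaws along the fixture's x.

>>> jog_arm:
  increments: [8.5, 1.6, 3.62, 0, 0, 0, 4.71, 8.5, 1.6, 3.62, 0, 0, 0, 4.71, 8.5, 1.6, 3.62, 0, 0, 0, 4.71, 8.5, 1.6, 3.62, 0, 0, 0, 4.71, 8.5, 1.6, 3.62, 0, 0, 0, 4.71]

```text
t: 0.62
eef_pos: [0.2526, -0.5214, 0.2312]
tool_rot: [[-0.0, 0.793, 0.609], [0.0, 0.609, -0.793], [-1.0, -0.0, -0.0]]
wrist_force: [0.3, -0.4, 0.3]
gripper_width: 0.0847
```

>>> jog_arm:
  increments: [8.5, 1.6, 3.62, 0, 0, 0, 4.71, 8.5, 1.6, 3.62, 0, 0, 0, 4.71, 8.5, 1.6, 3.62, 0, 0, 0, 4.71, 8.5, 1.6, 3.62, 0, 0, 0, 4.71, 8.5, 1.6, 3.62, 0, 0, 0, 4.71]

```text
t: 1.03
eef_pos: [0.3325, -0.3405, 0.2315]
tool_rot: [[0.0, 0.484, 0.875], [-0.0, 0.875, -0.484], [-1.0, -0.0, 0.0]]
wrist_force: [0.5, -0.0, 0.6]
gripper_width: 0.0851
```

>>> jog_arm:
  increments: [8.5, 1.6, 3.62, 0, 0, 0, 4.71, 8.5, 1.6, 3.62, 0, 0, 0, 4.71, 8.5, 1.6, 3.62, 0, 0, 0, 4.71, 8.5, 1.6, 3.62, 0, 0, 0, 4.71, 8.5, 1.6, 3.62, 0, 0, 0, 4.71]

```text
t: 1.45
eef_pos: [0.4125, -0.1596, 0.2315]
tool_rot: [[0.0, 0.094, 0.996], [-0.001, 0.996, -0.094], [-1.0, -0.0, 0.0]]
wrist_force: [0.9, -0.5, -0.3]
gripper_width: 0.0854
```

>>> jog_arm:
  increments: [8.5, 1.6, 3.62, 0, 0, 0, 4.71, 8.5, 1.6, 3.62, 0, 0, 0, 4.71, 8.5, 1.6, 3.62, 0, 0, 0, 4.71, 8.5, 1.6, 3.62, 0, 0, 0, 4.71, 8.5, 1.6, 3.62, 0, 0, 0, 4.71]

```text
t: 1.87
eef_pos: [0.4926, 0.0214, 0.2315]
tool_rot: [[0.0, -0.312, 0.95], [-0.0, 0.95, 0.312], [-1.0, -0.001, 0.0]]
wrist_force: [1.4, -0.5, 0.3]
gripper_width: 0.0847
```

>>> jog_arm:
  increments: [8.5, 0, 0, 0, 0, 0, 0, 8.5, 0, 0, 0, 0, 0, 0, 8.5, 0, 0, 0, 0, 0, 0]

```text
t: 2.12
eef_pos: [0.4917, 0.0193, 0.231]
tool_rot: [[-0.001, -0.308, 0.951], [-0.001, 0.951, 0.308], [-1.0, -0.0, -0.001]]
wrist_force: [-0.5, -0.9, -0.2]
gripper_width: 0.0847
```

```bash
python3 - <<'E'
from h import *
st=sense();s=snapshot("wrist");save(s,"w1.png");M=T(s,st)
R=np.array(st["tool_rot"]);print(st["t"],st["eef_pos"],R.round(3).tolist(),st["wrist_force"])
print(s["fovy"],M.round(3).tolist())
for q in((.4729,.083,.134),(.5121,-.0424,.134)):print(w2px(s,M,q))
E
```

```text
2.1167 [0.49171343 0.01931906 0.23100743] [[-0.001, -0.308, 0.951], [-0.001, 0.951, 0.308], [-1.0, -0.0, -0.001]] [-0.50174414 -0.86045107 -0.24039587]
62.64940212083591 [[0.951, 0.293, 0.093, 0.468], [0.308, -0.906, -0.292, 0.095], [-0.001, 0.306, -0.952, 0.374], [0.0, 0.0, 0.0, 1.0]]
[319.76418119 118.75016356]
[317.8596432  282.52361618]
```

View pics/w1.png

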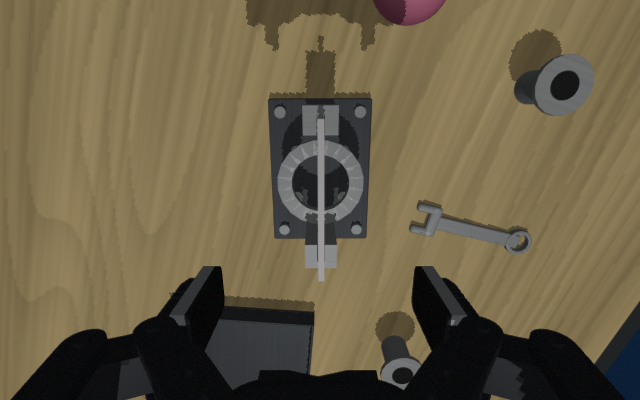

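The wrist view shows the gauge edge running from (321,119) to (321,281), matching my prediction within about 1 mm, with the jaws square to it. I lower and grip.

>>> jog_arm:
  increments: [8.5, 0.15, 0.1, -3.2, 0, 0, 0, 8.5, 0, 0, -3.2, 0, 0, 0, 8.5, 0, 0, -3.2, 0, 0, 0, 8.5, 0, 0, -3.2, 0, 0, 0, 6, 0, 0, 0, 0, 0, 0]

```text
t: 2.58
eef_pos: [0.4893, 0.0179, 0.0988]
tool_rot: [[-0.011, -0.305, 0.952], [-0.002, 0.952, 0.305], [-1.0, 0.001, -0.011]]
wrist_force: [-1.1, -1.1, -0.0]
gripper_width: 0.075
```

>>> jog_arm:
  increments: [0, 0, 0, 0, 0, 0, 0, 0, 0, 0, 0, 0, 0, 0, 0, 0, 0, 0, 0, 0, 0, 0, 0, 0, 0, 0, 0, 0, 0, 0, 0, 0, 0, 0, 0]

```text
t: 3.0
eef_pos: [0.4947, 0.0206, 0.1048]
tool_rot: [[0.003, -0.307, 0.952], [0.0, 0.952, 0.307], [-1.0, -0.001, 0.003]]
wrist_force: [0.2, 0.4, -0.2]
gripper_width: 0.0115
```

>>> jog_arm:
  increments: [0, 0, 0, 0, 0, 0, 0, 0, 0, 0, 0, 0, 0, 0, 0, 0, 0, 0, 0, 0, 0, 0, 0, 0, 0, 0, 0, 0, 0, 0, 0, 0, 0, 0, 0]

```text
t: 3.42
eef_pos: [0.4943, 0.0206, 0.1047]
tool_rot: [[0.002, -0.309, 0.951], [-0.001, 0.951, 0.309], [-1.0, -0.001, 0.001]]
wrist_force: [-1.6, -0.1, 8.5]
gripper_width: 0.004
```

>>> jog_arm:
  increments: [0, 0, 0, 0.6, 0, 0, 0, 0, 0, 0, 0.8, 0, 0, 0, 0, 0, 0, 0.8, 0, 0, 0, 0, 0, 0, 0.8, 0, 0, 0, 0, 0, 0, 1, 0, 0, 0]

```text
t: 3.83
eef_pos: [0.4934, 0.0207, 0.1441]
tool_rot: [[-0.0, -0.308, 0.951], [-0.0, 0.951, 0.308], [-1.0, 0.0, -0.0]]
wrist_force: [-0.8, 0.1, -1.8]
gripper_width: 0.0038
```

>>> jog_arm:
  increments: [0, 0, 0, 1.5, 0, 0, 0, 0, 0, 0, 2, 0, 0, 0, 0, 0, 0, 0, 0, 0, 0]

```text
t: 4.08
eef_pos: [0.496, 0.0213, 0.1818]
tool_rot: [[0.007, -0.308, 0.951], [0.001, 0.951, 0.308], [-1.0, -0.001, 0.006]]
wrist_force: [-0.1, -0.7, -0.8]
gripper_width: 0.0041
```

```bash
python3 - <<'E'
from h import *
st=sense();s=snapshot("wrist");save(s,"w2.png")
print(st["t"],st["eef_pos"],st["wrist_force"],st["gripper_width"])
E
```

```text
4.0833 [0.49597977 0.0212902  0.18175861] [-0.13796893 -0.67483292 -0.802811  ] 0.004082794000506092
```

View pics/w2.png

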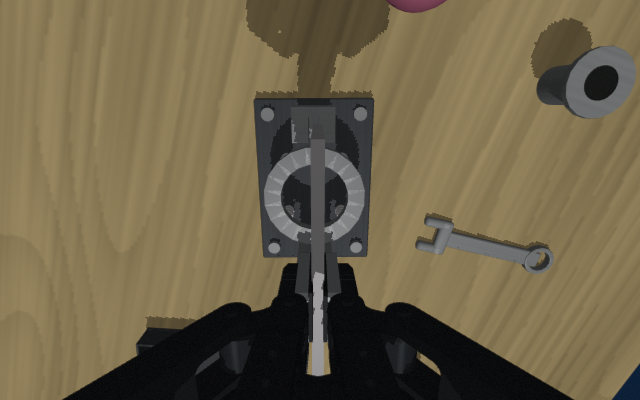

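The gauge is held and clear of the slots (plate centred between the fingers at (318,250), fixture ring empty below). I carry it to the tray.

>>> jog_arm:
  increments: [0, 0, -3.1, 0, 0, 0, -0.5, 0, 0, -3.1, 0, 0, 0, -0.5, 0, 0, -3.1, 0, 0, 0, -0.5, 0, 0, -3.1, 0, 0, 0, -0.5, 0, 0, -3.1, 0, 0, 0, -0.5]

```text
t: 4.55
eef_pos: [0.4927, -0.1356, 0.1775]
tool_rot: [[-0.002, -0.266, 0.964], [0.0, 0.964, 0.266], [-1.0, 0.001, -0.001]]
wrist_force: [0.4, 0.0, -2.3]
gripper_width: 0.0042
```

>>> jog_arm:
  increments: [0, 0, -3.1, 0, 0, 0, -0.5, 0, 0, -3.1, 0, 0, 0, -0.5, 0, 0, -3.1, 0, 0, 0, -0.5, 0, 0, -3.1, 0, 0, 0, -0.5, 0, 0.4, -3.1, 0, 0, 0, -0.5]

```text
t: 4.97
eef_pos: [0.4956, -0.2906, 0.1771]
tool_rot: [[-0.003, -0.223, 0.975], [0.001, 0.975, 0.223], [-1.0, 0.002, -0.003]]
wrist_force: [0.6, 0.2, -1.5]
gripper_width: 0.0043
```

>>> jog_arm:
  increments: [0, 0, 0, -2.5, 1.1, -4.9, 0, 0, 0, 0, -2.5, 1.1, -4.9, 0, 0, 0, 0, -2.5, 1.1, -4.9, 0, 0, 0, 0, -2.5, 1.1, -4.9, 0, 0, 0, 0, -1.5, 0, 0, 0]

```text
t: 5.38
eef_pos: [0.4891, -0.2896, 0.0583]
tool_rot: [[0.325, -0.218, 0.92], [0.079, 0.976, 0.204], [-0.942, 0.007, 0.334]]
wrist_force: [0.6, -0.3, -2.0]
gripper_width: 0.0044
```

>>> jog_arm:
  increments: [0, 0, 0, -1, 0, 0, 0, 0, 0, 0, 0, 0, 0, 0, 0, 0, 0, 0, 0, 0, 0]

```text
t: 5.63
eef_pos: [0.4969, -0.2891, 0.0581]
tool_rot: [[0.332, -0.224, 0.916], [0.077, 0.975, 0.211], [-0.94, 0.0, 0.341]]
wrist_force: [0.2, -0.1, -1.1]
gripper_width: 0.0041
```

```bash
python3 - <<'E'
from h import *
st=sense();s=snapshot("top");save(s,"t3.png",(370,170,530,300),4)
print(st["t"],st["eef_pos"],st["wrist_force"],st["gripper_width"],np.round(st["tool_rot"],2).tolist())
E
```

```text
5.6333 [ 0.49692106 -0.28910509  0.05809963] [ 0.17559702 -0.07336268 -1.11705537] 0.00408658982848318 [[0.33, -0.22, 0.92], [0.08, 0.97, 0.21], [-0.94, 0.0, 0.34]]
```

View pics/t3.png

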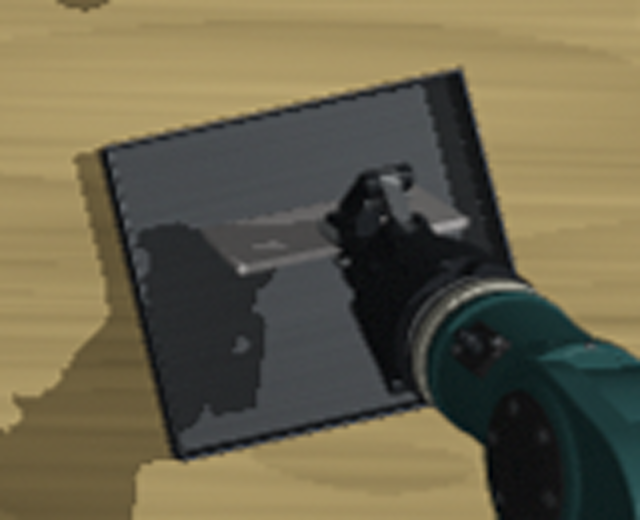

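The gauge hangs tilted inside the tray, between crop (205,225)–(243,272) and (465,220), clear of the walls. I lower the last bit and release.

>>> jog_arm:
  increments: [0, 0, 0, -0.6, 0, 0, 0, 0, 0, 0, -0.5, 0, 0, 0, 0, 0, 0, 0, 0, 0, 0]

```text
t: 5.93
eef_pos: [0.4975, -0.2894, 0.0495]
tool_rot: [[0.333, -0.225, 0.916], [0.075, 0.974, 0.212], [-0.94, -0.002, 0.341]]
wrist_force: [-0.0, 0.2, -2.7]
gripper_width: 0.0042
```

>>> jog_arm:
  increments: [1.5, 0, 0, 0, 0, 0, 0, 3, 0, 0, 0, 0, 0, 0, 5, 0, 0, 0, 0, 0, 0, 7, 0, 0, 0, 0, 0, 0, 8.5, 0, 0, 0, 0, 0, 0]

```text
t: 6.35
eef_pos: [0.4973, -0.2895, 0.0496]
tool_rot: [[0.333, -0.224, 0.916], [0.075, 0.975, 0.211], [-0.94, -0.002, 0.341]]
wrist_force: [-0.1, -0.3, -0.6]
gripper_width: 0.0633
```

>>> jog_arm:
  increments: [8.5, 0, 0, 0.5, 0, 0, 0, 8.5, 0, 0, 0.5, 0, 0, 0, 8.5, 0, 0, 1, 0, 0, 0, 8.5, 0, 0, 1.5, 0, 0, 0, 8.5, 0, 0, 3, 0, 0, 0]

```text
t: 6.77
eef_pos: [0.4956, -0.2884, 0.1129]
tool_rot: [[0.328, -0.225, 0.917], [0.078, 0.974, 0.211], [-0.941, 0.002, 0.337]]
wrist_force: [-0.5, -0.4, -0.3]
gripper_width: 0.0851
```

>>> jog_arm:
  increments: [8.5, 0, 0, 3, -1.1, 4.9, 0, 8.5, 0, 0, 3, -1.1, 4.9, 0, 8.5, 0, 0, 3, -1.1, 4.9, 0, 8.5, 0, 0, 3, -1.1, 4.9, 0, 8.5, 0, 3, 0, 0, 0, 0]

```text
t: 7.18
eef_pos: [0.5051, -0.2645, 0.2395]
tool_rot: [[0.014, -0.217, 0.976], [-0.005, 0.976, 0.217], [-1.0, -0.008, 0.013]]
wrist_force: [1.6, 0.8, 0.4]
gripper_width: 0.0851
```

```bash
python3 - <<'E'
from h import *
st=sense();s=snapshot("wrist");save(s,"w3.png")
print(st["t"],st["eef_pos"],st["wrist_force"],st["gripper_width"],np.round(st["tool_rot"],2).tolist())
E
```

```text
7.1833 [ 0.50508634 -0.26450931  0.23945447] [1.63600485 0.77504419 0.38204488] 0.08514134866777698 [[0.01, -0.22, 0.98], [-0.01, 0.98, 0.22], [-1.0, -0.01, 0.01]]
```

View pics/w3.png

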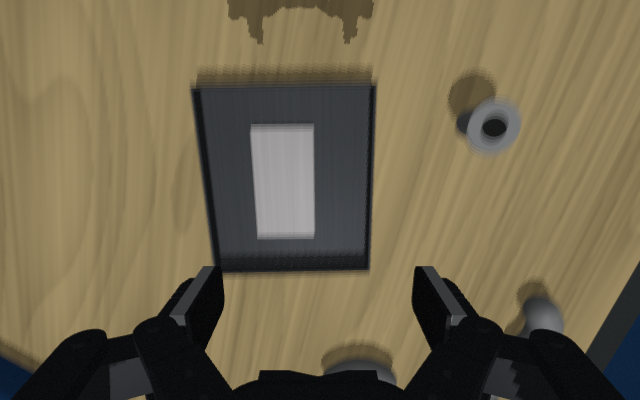

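The gauge lies flat in the tray (251–314, 124–239), clear of the walls. Now I move above the float.

>>> jog_arm:
  increments: [8.5, 0, 3.9, 0, 0, 0, 0.4, 8.5, 0, 3.9, 0, 0, 0, 0.4, 8.5, 0, 3.9, 0, 0, 0, 0.4, 8.5, 0, 3.9, 0, 0, 0, 0.4, 8.5, 0, 3.9, 0, 0, 0, 0.4]

```text
t: 7.65
eef_pos: [0.4961, -0.0628, 0.2322]
tool_rot: [[0.001, -0.258, 0.966], [0.001, 0.966, 0.258], [-1.0, 0.001, 0.001]]
wrist_force: [0.1, 0.1, -0.6]
gripper_width: 0.085
```

>>> jog_arm:
  increments: [8.5, 0, 3.9, 0, 0, 0, 0.4, 8.5, 0, 3.9, 0, 0, 0, 0.4, 8.5, 0, 3.9, 0, 0, 0, 0.4, 8.5, 0, 3.9, 0, 0, 0, 0.4, 8.5, 0, 3.9, 0, 0, 0, 0.4]

```text
t: 8.07
eef_pos: [0.4961, 0.132, 0.2322]
tool_rot: [[0.001, -0.292, 0.956], [0.001, 0.956, 0.292], [-1.0, 0.0, 0.001]]
wrist_force: [0.2, -0.6, 0.2]
gripper_width: 0.0849
```

>>> jog_arm:
  increments: [8.5, 0, 3.9, 0, 0, 0, 0.4, 8.5, 0, 3.9, 0, 0, 0, 0.4, 8.5, 0, 3.9, 0, 0, 0, 0.4, 8.5, 0, 3.9, 0, 0, 0, 0.4, 8.5, 0, 3.9, 0, 0, 0, 0.4]

```text
t: 8.48
eef_pos: [0.4962, 0.3269, 0.2319]
tool_rot: [[0.0, -0.326, 0.945], [0.0, 0.945, 0.326], [-1.0, 0.0, 0.001]]
wrist_force: [-0.2, 0.1, 0.5]
gripper_width: 0.085
```

>>> jog_arm:
  increments: [8.5, 0, 0, 0, 0, 0, 0, 8.5, 0, 0, 0, 0, 0, 0, 8.5, 0, 0, 0, 0, 0, 0, 8.5, 0, 0, 0, 0, 0, 0]

```text
t: 8.82
eef_pos: [0.4972, 0.3233, 0.2318]
tool_rot: [[0.001, -0.323, 0.946], [-0.001, 0.946, 0.323], [-1.0, -0.001, 0.0]]
wrist_force: [0.1, -0.7, 0.9]
gripper_width: 0.0851
```

```bash
python3 - <<'E'
from h import *
st=sense();s=snapshot("wrist");save(s,"w4.png");M=T(s,st)
print(st["t"],st["eef_pos"],st["wrist_force"],st["gripper_width"],np.round(st["tool_rot"],3).tolist())
print(w2px(s,M,(.499,.330,.143)),w2px(s,M,(.499,.330,.035)))
E
```

```text
8.8167 [0.49724677 0.32331038 0.23181974] [ 0.0914117  -0.70710613  0.89518516] 0.08506833324946098 [[0.001, -0.323, 0.946], [-0.001, 0.946, 0.323], [-1.0, -0.001, 0.0]]
[322.3064343  203.95426938] [320.85739919 172.86224956]
```

View pics/w4.png

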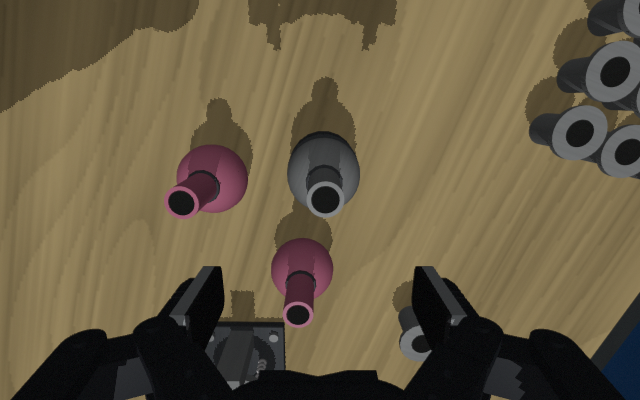

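The neck top of the grey float is at (326,198), its ball at about (324,172). The pink ones are at (182,203) and (298,314), left and below it.

```bash
python3 - <<'E'
from h import *
st=sense();s=snapshot("wrist");M=T(s,st)
print(px2w(s,M,326,198,.143),px2w(s,M,324,175,.058))
E
```

```text
[0.50035369 0.33500298 0.143     ] [0.50108058 0.33342087 0.058     ]
```

>>> jog_arm:
  increments: [8.5, 0.3, 1.05, 0, 0, 0, 0, 8.5, 0, 0, -3.1, 0, 0, 0, 8.5, 0, 0, -3.1, 0, 0, 0, 8.5, 0, 0, -3.1, 0, 0, 0, 8.5, 0, 0, -3.0, 0, 0, 0]

```text
t: 9.33
eef_pos: [0.501, 0.3359, 0.1084]
tool_rot: [[0.003, -0.323, 0.946], [0.002, 0.946, 0.323], [-1.0, 0.001, 0.003]]
wrist_force: [0.9, -0.8, -0.6]
gripper_width: 0.0849
```

>>> jog_arm:
  increments: [8.5, 0, 0, 0, 0, 0, 0, 5, 0, 0, 0, 0, 0, 0, 3.5, 0, 0, 0, 0, 0, 0, 2, 0, 0, 0, 0, 0, 0, 1, 0, 0, 0, 0, 0, 0]

```text
t: 9.75
eef_pos: [0.5013, 0.3371, 0.1117]
tool_rot: [[0.005, -0.324, 0.946], [0.003, 0.946, 0.324], [-1.0, 0.002, 0.005]]
wrist_force: [0.0, 0.2, -0.4]
gripper_width: 0.0383
```

>>> jog_arm:
  increments: [0, 0, 0, 0, 0, 0, 0, 0, 0, 0, 0, 0, 0, 0, 0, 0, 0, 0, 0, 0, 0, 0, 0, 0, 0, 0, 0, 0]

```text
t: 10.08
eef_pos: [0.5002, 0.3365, 0.1112]
tool_rot: [[0.003, -0.325, 0.946], [0.001, 0.946, 0.325], [-1.0, 0.0, 0.003]]
wrist_force: [-2.2, -1.0, 6.1]
gripper_width: 0.0269
```

The neck is gripped at 27 mm. I lift it and carry it over the ring.

>>> jog_arm:
  increments: [0, 0, 0, 1, 0, 0, 0, 0, 0, 0, 2, 0, 0, 0, 0, 0, 0, 3, 0, 0, 0, 0, 0, 0, 3, 0, 0, 0, 0, 0, 0, 3, 0, 0, 0]

```text
t: 10.5
eef_pos: [0.4998, 0.3352, 0.2308]
tool_rot: [[0.001, -0.325, 0.946], [0.0, 0.946, 0.325], [-1.0, -0.0, 0.001]]
wrist_force: [0.3, 0.4, -3.7]
gripper_width: 0.0265
```

>>> jog_arm:
  increments: [0, -0.1, -3, 0, 0, 0, 0, 0, -0.1, -3, 0, 0, 0, 0, 0, -0.1, -3, 0, 0, 0, 0, 0, -0.1, -3, 0, 0, 0, 0, 0, -0.1, -3, 0, 0, 0, 0]

```text
t: 10.92
eef_pos: [0.4947, 0.1841, 0.2299]
tool_rot: [[0.002, -0.325, 0.946], [-0.0, 0.946, 0.325], [-1.0, -0.001, 0.002]]
wrist_force: [0.3, -0.9, -2.6]
gripper_width: 0.0266
```

>>> jog_arm:
  increments: [0, -0.1, -3, 0, 0, 0, 0, 0, -0.1, -3, 0, 0, 0, 0, 0, 0, -3, 0, 0, 0, 0, 0, 0, -3, 0, 0, 0, 0, 0, 0, -3, 0, 0, 0, 0]

```text
t: 11.33
eef_pos: [0.4927, 0.0341, 0.2299]
tool_rot: [[0.002, -0.325, 0.946], [-0.0, 0.946, 0.325], [-1.0, -0.001, 0.002]]
wrist_force: [0.5, -0.3, -2.7]
gripper_width: 0.0263
```

>>> jog_arm:
  increments: [0, 0, -1.6, 0, 0, 0, 0, 0, 0, 0, 0, 0, 0, 0, 0, 0, 0, 0, 0, 0, 0, 0, 0, 0, 0, 0, 0, 0]

```text
t: 11.67
eef_pos: [0.4932, 0.0207, 0.23]
tool_rot: [[0.003, -0.325, 0.946], [0.002, 0.946, 0.325], [-1.0, 0.001, 0.003]]
wrist_force: [0.7, 0.5, -2.4]
gripper_width: 0.0263
```

```bash
python3 - <<'E'
from h import *
st=sense();s=snapshot("wrist");print(st["t"],st["eef_pos"],st["wrist_force"],st["gripper_width"],np.round(st["tool_rot"],3).tolist())
import numpy as np
a=s["frame"][:,:,::-1];b=snapshot("scene")
c=cv2.resize(b["frame"][130:270,260:460,::-1],None,fx=4,fy=4)[:,:800]
cv2.imwrite("pics/w5.png",np.vstack([cv2.resize(a[60:360,100:540],(400,273)),cv2.resize(c,(400,280))]))
E
```

```text
11.6667 [0.49319883 0.02067314 0.22999384] [ 0.68781078  0.4723412  -2.41948938] 0.02626185645951235 [[0.003, -0.325, 0.946], [0.002, 0.946, 0.325], [-1.0, 0.001, 0.003]]
```

View pics/w5.png

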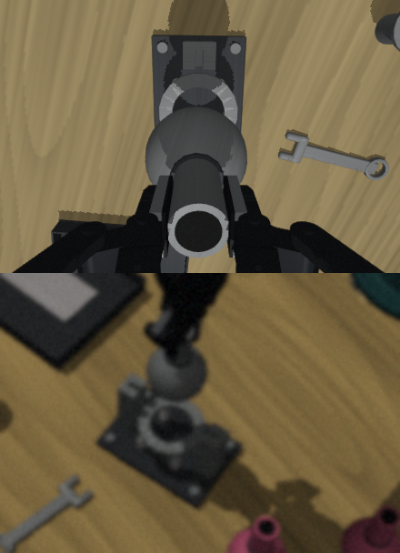

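The float is held upright over the ring. The ball centre is at about (197,160) in the upper crop and the ring is centred in line at x≈197. I check the lateral offset.

```bash
python3 - <<'E'
from h import *
st=sense();s=snapshot("wrist");M=T(s,st)
print(px2w(s,M,317,235,.177),px2w(s,M,318,311,.262),px2w(s,M,317,172,.060))
E
```

```text
[0.49455606 0.01790043 0.177     ] [0.49368324 0.02129062 0.262     ] [0.48932137 0.03354183 0.06      ]
```

>>> jog_arm:
  increments: [0, 0, 0.1, -2.5, 0, 0, -0.5, 0, 0, 0, -2.5, 0, 0, -0.4, 0, 0, 0, -2, 0, 0, 0, 0, 0, 0, -1.5, 0, 0, 0, 0, 0, 0, 0, 0, 0, 0]

```text
t: 12.23
eef_pos: [0.4913, 0.0214, 0.1422]
tool_rot: [[-0.004, -0.312, 0.95], [0.001, 0.95, 0.312], [-1.0, 0.002, -0.003]]
wrist_force: [-0.4, -0.1, -2.7]
gripper_width: 0.0269
```

>>> jog_arm:
  increments: [0, 0, 0, -0.3, 0, 0, 0, 0, 0, 0, -0.3, 0, 0, 0, 0, 0, 0, -0.2, 0, 0, 0, 0, 0, 0, -0.2, 0, 0, 0, 0, 0, 0, 0, 0, 0, 0]

```text
t: 12.65
eef_pos: [0.4944, 0.0223, 0.1357]
tool_rot: [[0.005, -0.31, 0.951], [0.003, 0.951, 0.31], [-1.0, 0.001, 0.005]]
wrist_force: [-1.7, 2.3, 5.1]
gripper_width: 0.0266
```

Contact is right at the predicted height with small side forces. I press down.

>>> jog_arm:
  increments: [0, 0, 0, -0.4, 0, 0, 0, 0, 0, 0, -0.4, 0, 0, 0, 0, 0, 0, -0.4, 0, 0, 0, 0, 0, 0, -0.4, 0, 0, 0, 0, 0, 0, 0, 0, 0, 0]

```text
t: 13.07
eef_pos: [0.4944, 0.0227, 0.1199]
tool_rot: [[0.005, -0.311, 0.951], [0.003, 0.951, 0.311], [-1.0, 0.001, 0.005]]
wrist_force: [-2.3, 2.0, 10.1]
gripper_width: 0.0263
```

>>> jog_arm:
  increments: [0, 0, 0, -0.2, 0, 0, 0, 0, 0, 0, -0.2, 0, 0, 0, 0, 0, 0, 0, 0, 0, 0, 0, 0, 0, 0, 0, 0, 0]

```text
t: 13.4
eef_pos: [0.4945, 0.0231, 0.1166]
tool_rot: [[0.005, -0.311, 0.95], [0.003, 0.95, 0.311], [-1.0, 0.001, 0.006]]
wrist_force: [-4.0, 2.8, 11.4]
gripper_width: 0.0268
```

>>> jog_arm:
  increments: [0, 0, 0, -0.1, 0, 0, 0, 0, 0, 0, 0, 0, 0, 0, 0, 0, 0, 0, 0, 0, 0]

```text
t: 13.65
eef_pos: [0.4944, 0.0234, 0.1163]
tool_rot: [[0.006, -0.311, 0.95], [0.002, 0.95, 0.311], [-1.0, 0.0, 0.006]]
wrist_force: [-4.6, 3.6, 19.2]
gripper_width: 0.0265
```

>>> jog_arm:
  increments: [0, 0, 0, -0.1, 0, 0, 0, 0, 0, 0, 0, 0, 0, 0, 0, 0, 0, 0, 0, 0, 0]

```text
t: 13.9
eef_pos: [0.4944, 0.0238, 0.116]
tool_rot: [[0.006, -0.311, 0.95], [0.002, 0.95, 0.311], [-1.0, -0.0, 0.006]]
wrist_force: [-6.1, 2.6, 25.5]
gripper_width: 0.0266
```

>>> jog_arm:
  increments: [0, 0, 0, -0.1, 0, 0, 0, 0, 0, 0, 0, 0, 0, 0, 0, 0, 0, 0, 0, 0, 0]

```text
t: 14.15
eef_pos: [0.4944, 0.0242, 0.1158]
tool_rot: [[0.006, -0.311, 0.95], [0.001, 0.95, 0.311], [-1.0, -0.001, 0.006]]
wrist_force: [-7.7, 3.3, 32.8]
gripper_width: 0.0266
```

The force has jumped with no further travel, so the ring is on its bottom stop. I ease the excess push a little and look.

>>> jog_arm:
  increments: [0, 0, 0, 0.15, 0, 0, 0, 0, 0, 0, 0, 0, 0, 0, 0, 0, 0, 0, 0, 0, 0, 0, 0, 0, 0, 0, 0, 0]

```text
t: 14.48
eef_pos: [0.4944, 0.0236, 0.1161]
tool_rot: [[0.006, -0.311, 0.95], [0.002, 0.95, 0.311], [-1.0, 0.0, 0.006]]
wrist_force: [-5.7, 3.5, 21.7]
gripper_width: 0.0267
```

>>> jog_arm:
  increments: [0, 0, 0, 0, 0, 0, 0, 0, 0, 0, 0, 0, 0, 0, 0, 0, 0, 0, 0, 0, 0]

```text
t: 14.73
eef_pos: [0.4944, 0.0236, 0.1161]
tool_rot: [[0.006, -0.311, 0.95], [0.002, 0.95, 0.311], [-1.0, 0.0, 0.006]]
wrist_force: [-5.1, 3.5, 22.4]
gripper_width: 0.0265
```

```bash
python3 - <<'E'
from h import *
st=sense();s=snapshot("wrist");print(st["t"],st["eef_pos"],st["wrist_force"],st["moment"],np.abs(st["qvel"]).max())
M=T(s,st);f=s["frame"].copy()
# expected outline of an upright float: ball centre and neck top
for p in((.4937,.0206,.0625),(.4937,.0206,.1475)):
    print(w2px(s,M,p))
a=cv2.resize(f[100:400,180:460,::-1],None,fx=2,fy=2);b=snapshot("scene")
cv2.imwrite("pics/w6.png",a)
E
```

```text
14.7333 [0.49439202 0.02360313 0.11605675] [-5.10932587  3.5203801  22.39600033] [ 0.41829229  1.30939494 -0.08205145] 0.06107772956950346
[314.1512591 233.0973977]
[313.36433804 315.35642238]
```

View pics/w6.png

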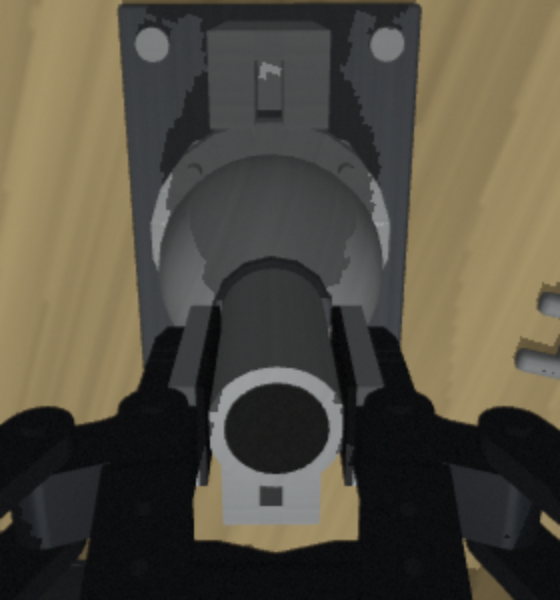

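The float sits neck up in the pressed ring. The ball centre is at about crop (271,267) and the neck top at (276,425), which reads as roughly 1° of lean. A small side correction reduces both that and the side force.

>>> jog_arm:
  increments: [0, -0.05, -0.07, 0, 0, 0, 0, 0, -0.05, -0.08, 0, 0, 0, 0, 0, 0, 0, 0, 0, 0, 0, 0, 0, 0, 0, 0, 0, 0]

```text
t: 15.17
eef_pos: [0.4943, 0.023, 0.1162]
tool_rot: [[0.008, -0.311, 0.95], [0.004, 0.95, 0.311], [-1.0, 0.002, 0.009]]
wrist_force: [-3.7, 4.7, 19.6]
gripper_width: 0.0263
```

>>> jog_arm:
  increments: [0, 0, 0, 0, 0, 0, 0, 0, 0, 0, 0, 0, 0, 0, 0, 0, 0, 0, 0, 0, 0]

```text
t: 15.42
eef_pos: [0.4943, 0.0231, 0.1162]
tool_rot: [[0.008, -0.311, 0.95], [0.004, 0.95, 0.311], [-1.0, 0.002, 0.009]]
wrist_force: [-3.5, 5.4, 20.0]
gripper_width: 0.0268
```

```bash
python3 - <<'E'
from h import *
st=sense();s=snapshot("wrist");print(st["t"],st["eef_pos"],st["wrist_force"],st["moment"],np.abs(st["qvel"]).max(),np.round(st["tool_rot"],3).tolist())
M=T(s,st)
g=cv2.cvtColor(s["frame"],cv2.COLOR_RGB2GRAY)
# dark bore of the neck
m=(g[280:345,280:355]<45).astype(np.uint8)
n,l,S,C=cv2.connectedComponentsWithStats(m);k=l[32,38];print(S[k],C[k]+[280,280])
u,v=C[k]+[280,280];print("neck",px2w(s,M,u,v,.1475))
f=cv2.resize(s["frame"][100:400,180:460,::-1],None,fx=2,fy=2);cv2.imwrite("pics/w7.png",f)
E
```

```text
15.4167 [0.49428667 0.02307899 0.11620067] [-3.54847661  5.42751598 20.03576375] [ 0.85294734  0.99340383 -0.02450289] 0.15608204267393377 [[0.008, -0.311, 0.95], [0.004, 0.95, 0.311], [-1.0, 0.002, 0.009]]
[  13   12   51   45 1797] [318.02114636 313.97996661]
neck [0.4951354  0.02109305 0.1475    ]
```

View pics/w7.png

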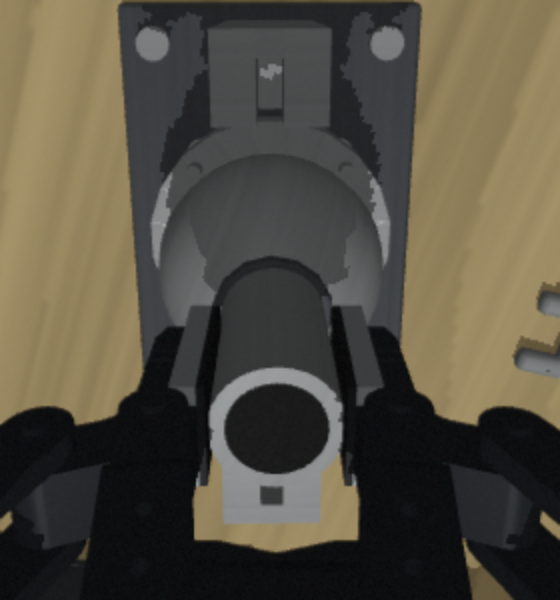

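The neck top reads (0.495, 0.021) over the fixture axis at about (0.494, 0.021), so the float is upright within about 1°. The ring is on its stop with about 20 N of push, and nothing is moving. I hand in.

```bash
python3 -c "
from rig import *
print(finish_job())"
```

```text
the job is handed in; nothing more can be done
None
```

I drew the gauge straight up out of the slots and left it in the tray. I then took the grey float from its collar, seated it neck up in the ring, pressed it to the bottom stop and handed in while still holding it there, at 15.4 s of the 64 s. No verdict was reported.

**Gauge:** when I last looked, just after release, it lay flat in the tray, clear of the walls.

**Ring travel:** the arm pressed the float down about 19.5 mm after contact, against the ring's 20 mm. The last few jogs raised the force with almost no further travel, so I take the ring to be on its stop. The push peaked at about 33 N and I eased it to about 20 N, above the roughly 15 N of spring force.

**Upright and still:** the picture puts the neck top within about 1.5 mm of the fixture axis, so the float leans about 1°. After my small side correction the y side force rose from 3.5 to 5.4 N while the x force fell from 5.1 to 3.5 N. The TCP position held within 0.1 mm between the last two readings.

**Other objects:** I did not move either stub, the spanner or the pink floats, though I took no final overall picture to confirm it.

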